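Monthly test of the dresser-top safety switch

ROBOT

A 6-joint arm with a two-finger parallel gripper is mounted at the origin on the work surface. World frame = base frame: x ahead of the robot, y to its left, z up, the work surface at z = 0. Lengths are in mm, angles in rad, forces in N, time in s.
With the tool pointing down it reaches from about 275 to 850 mm from the base axis. Payload 19 kg.
Tool frame: the origin (TCP) lies at the very end of the fingers, on their centre line; the grasp point (between the pads) lies 19 mm behind it (grasp_offset is the distance from the TCP to the grasp point, in mm); z points along the fingers, y is the line along which they close (so a half turn about z gives the same grasp; the last joint's range is limited). The gripper opens to 85 mm and grips with 20 to 120 N. Pads are 22 mm wide; open, the fingers measure 114 mm over their backs; the gripper's body (76 mm by 85 mm) begins 54 mm behind the grasp point. The pads swing forward as they close: fully open they stand 13 mm farther back than shut.
Start: joints at [0.974, 0.15, 1.437, -0, 1.554, -0.134], TCP at [256.71, 514.48, 231.267] pointing down, gripper open.
Joint ranges: [-2.8, 2.8], [-0.68, 2.1], [0.12, 2.68], [-1.39, 4.53], [0.16, 2.79], [-2.81, 2.81]. Speed limits (rad/s): [1.89, 1.89, 2.22, 3.01, 3.01, 3.01].

INTERFACE

Orientations are given as a unit quaternion [w, x, y, z].
In Python, from cell import * gives the robot as it stands.
- The arm moves only by the tool arm_command, never from a script. Its argument "rows" is a list that holds one entry, the list of rows, each a list of 6 numbers: the shift along the tool's x, y, z each as a share of 120 mm, from -1 to 1, then the turn, a rotation vector about the tool's x, y, z each as a share of 30 degrees, from -1 to 1. In form: [[[dx, dy, dz, rx, ry, rz], ...]]. A call has 1 to 5 rows; each row shifts and turns the commanded pose from where the row before left it, along the tool's axes as they then stand; what a row does not reach is not made up. A row lasts 1/12 s, in which the tool goes at most 41.7 mm and 7.16 degrees, less where a joint would pass 70% of its speed; a pose out of reach is approached as far as the arm can. A call with a number of a shift or a turn outside -1 to 1 is refused whole. A call with a gripper value outside its range is refused whole. "fingers" is the closure, from -1 (fully open) to 1 (shut), set as the call begins (left out, the last holds). The fingers move at their own pace and stop on an object; the grip force is fixed at half the most. Time passes only in rows, so rows that do not move let the fingers close. It gives the time, the measured TCP pose, the force, the opening and the grip force at its end, in the units of the state.
- get_obs(): the state, without advancing time (a new reading comes with each control period).
- read_camera(name): name is "side" or "top" or "wrist"; returns a dict with "image" (480x640x3 uint8, blue, green, red), "z_map" (480x640 float32, mm along the optical axis (not along the pixel's ray), 0 where there is no reading), "intrinsics" (3x3 intrinsics, pixels), "world_to_cam" (4x4, takes a point from world to camera coordinates). Camera axes: x right, y down, z forward; pixel columns grow to the right and rows downward; lengths in mm; the calibration is good to about 2 mm. The wrist camera is an equidistant fisheye: a pixel r from the principal point sees the ray r / f radians off the axis. A picture is of the moment at which its call begins.
- finish_job(): hands the job in; it is judged then, once.
Trained networks look in the newest picture that a camera, given by its name, has taken for a name from the list of things; names that differ only in an ending like _2 or _b are one class to them, and where a whole thing is asked for, a point or a joint stands for the part that bears it (a point fixed in the world has none). Each returns a list of dicts, best first, with "p" (0 to 1); they miss things now and then, are a little off and sometimes report something else, mostly with a low value. They report only what shows in the picture. A call takes as long as a camera call.
- masks_of(target, camera): "region" (480x640 bool, what is visible of it) and "extent" ([left, top, right, bottom] in pixels, round what is visible of it).
The state is a dict: "clock": time; "joints": joint angles; "dq": joint speeds; "effort": joint torques, N m; "tcp_pos": TCP position; "tcp_rot": TCP orientation; "wrist_force": force on the tool from outside, world axes, zero at the start; "moment": the same for the moment, N m; "gripper_width": finger opening in mm; "finger_force": force on a finger pad.
Only numpy, scipy, OpenCV 4.12 (cv2) and the standard library are available. Lean on these libraries where they do the work, as an engineer would, in place of code of your own. Each camera call takes 0.05 s, during which the arm holds its last target. There are 200 camera calls.

TASK

Do the monthly test of the white safety switch block on the dresser. First clear away the pocket things standing in front of it (up to three coin tubes, a ring box and a balm tin, whichever are there) by setting them in the black wallet tray; then press the round test button down so that the lever drops fully, and lift the lever back fully up. Last, take the tag clip from its little stand, squeezing it open, and let it grip the top edge of the upright metal plate on the block, to show that it has been tested; leave everything else on the dresser where it is.

Things in the scene. Friction and masses are not known exactly. Their poses are not given: they have to be found in the camera images.
- rcd: White plastic safety switch block, fixed, 85 (x) x 160 (y) x 70 mm high; origin under its centre, on the dresser top; its front faces its -x (towards the robot). On its top are the round test button (at x -19, y -30 mm) and, at the back left, an upright metal plate; the lever is on its right end (-y).
- button_top (a point): Centre of the top of the round grey test button, 22 mm across, standing 9 mm above the block's top (79 mm above the dresser). Pressed straight down.
- rcd_button (a joint): Travel of the test button in m: 0 out, 0.006 fully pressed; it springs back and needs about 5 N. Pressing it home trips the lever.
- rcd_lever (a joint): Angle of the black lever on the block's right end, rad: 0 fully up (leaning 0.2 rad back to the block's +x, resting by its weight), 1.95 fully dropped (pointing to -x, 0.18 rad below level). Between these it falls forward of itself past about 0.2. Hinge axis along the block's y through x -5, y -92, z 55 mm of the block's frame.
- lever_tip (a point): Centre of the round paddle at the end of the lever, 80 mm from the hinge: a disc 22 mm across and 14 mm thick (thickness along the block's y). About 133 mm above the dresser with the lever up, 41 mm when dropped.
- plate_top (a point): Middle of the top edge of the upright metal plate on the block, at x 34, y 45, z 115 mm of the block's frame, axes those of the block. The plate is 6 mm thick (x), 70 mm wide (y) and stands 45 mm above the block's top.
- clip: Steel spring clip, loose, 68 mm high, gripping the top of its stand, sprung handles up; origin under the jaw tips (13 mm below the stand's top at first), z towards the handles. Jaws and tabs are 32 mm long (x); it opens along y. The flat finger tabs (62 mm up) are 55 mm over their tops; pressed to 34 mm (12 N, tabs then upright) they open the jaws to 22 mm, taking an edge 20 mm deep.
- stand: Small fixed wooden stand on which the clip is parked: base 60 x 70 x 10 mm and an upright board 50 mm wide (x), 6 mm thick (y), its top 60 mm above the dresser; origin under its centre.
- clip_grip (a point): Point midway between the finger tabs of the clip's handles, 62 mm above its origin.
- clip_jaw_l (a joint): Opening angle of each jaw of the clip, rad (both move alike): 0 shut, about 0.08 when gripping the 6 mm stand or plate, 0.36 wide open.
- tray: Black plastic wallet tray, fixed, open-topped, 270 (x) x 160 (y) x 24 mm high, walls and floor 5 mm; origin under its centre, on the dresser top.
- coin_tube_a: Chrome coin tube, closed cylinder 30 mm across, 38 mm high, standing; origin at the centre of its underside. May be absent.
- coin_tube_b: A second coin tube just like the first. May be absent.
- coin_tube_c: A third coin tube just like the first. May be absent.
- ring_box: Dark wooden ring box 46 (x) x 40 (y) x 34 mm high; origin at the centre of its underside. May be absent.
- balm_tin: Flat round aluminium balm tin, 48 mm across, 24 mm high; origin at the centre of its underside. May be absent.
- dome: Glass paperweight dome, 76 mm across, 41 mm high, a bystander; origin at the centre of its underside.
- cologne: Amber glass cologne bottle, 48 mm across, 110 mm high, a bystander; origin at the centre of its underside.
- lighter: Brass lighter lying flat, 57 x 37 x 13 mm, a bystander; origin at the centre of its underside.
- comb: Black comb lying flat, 150 x 28 x 5 mm, a bystander; origin at the centre of its underside.

How it is judged:
By the outcome, as a careful person would: the job done as asked, in the order asked, and still so for the second after the job is handed in, with the robot touching nothing.
Of coin_tube_a, coin_tube_b, coin_tube_c, ring_box, balm_tin only 3 to 5 are there at a start; the rules pass over those that are not, and their reading is None.
At some moment in a run one of coin_tube_a, coin_tube_b, coin_tube_c, ring_box, balm_tin may be knocked a few centimetres aside while the robot is not near it.
It also fails if it takes over 208 s, if anything falls off the work surface, if the arm or the gripper's body presses on something with over 40 N, if the wrist force passes 120 N, or if a joint passes its speed limit or range.

## Working session

There is one attempt and no reset: what is moved stays moved. The work goes in short steps, Python scripts to look and compute and a tool call to move; the robot and the scene stay as the last step left them, time stands still between calls to the robot, and variables do not carry over. Pictures are saved under pics/ and viewed, at most 14 in all, crops included, and the job is handed in when it is done.

Besides the shell and the picture viewer there is one more tool, called as name(argument=value, ...) on one line, values as JSON. arm_command: Moves the arm, as the interface text tells. Shift numbers are shares of 120 mm and turn numbers shares of 30 degrees, none past 1 either way. Its arguments: {"type":"object","properties":{"rows":{"type":"array","items":{"type":"array","items":{"type":"array","items":{"type":"number"}}}},"fingers":{"type":"number"}},"required":["rows"]}

```bash
ls; mkdir -p pics
python3 - <<'E'
from cell import *
import cv2,numpy as np
o=get_obs();print(o)
for c in["top","side"]:
    r=read_camera(c);cv2.imwrite(f"pics/{c}0.png",r["image"]);np.savez(f"{c}0.npz",z=r["z_map"],K=r["intrinsics"],T=r["world_to_cam"])
    print(c,r["intrinsics"].tolist(),np.round(r["world_to_cam"],3).tolist())
    for n in["rcd","button_top","lever_tip","plate_top","clip","stand","tray","coin_tube_a","ring_box","balm_tin","dome","cologne","lighter","comb"]:
        try:print(n,[(round(m["p"],2),m["extent"]) for m in masks_of(n,c)][:5])
        except Exception as e:print(n,e)
E
```

```text
pics
{'clock': 0.0, 'joints': array([ 9.74010544e-01,  1.50962779e-01,  1.43800166e+00, -9.84873580e-06,
        1.55380028e+00, -1.34010783e-01]), 'dq': array([ 9.53982427e-04, -5.15309090e-04, -1.68035308e-03, -2.60876089e-04,
        4.69262282e-05, -1.66802133e-05]), 'effort': array([ 5.70215580e-04, -7.13057613e+01, -5.70867705e+01, -2.09204090e-04,
        8.98201513e-03,  7.71125372e-06]), 'tcp_pos': array([256.589881  , 514.30781172, 230.70330779]), 'tcp_rot': array([-2.04803116e-04,  2.29328142e-01,  9.73348992e-01, -5.49102239e-04]), 'wrist_force': array([-0.04956133,  0.96587829, -0.36086086]), 'moment': array([ 0.00134637, -0.01984237,  0.00139939]), 'finger_force': 0.0, 'gripper_width': 85.59074171787238}
top [[508.93260514828773, 0.0, 315.23861598637683], [0.0, 508.93260514828773, 233.53037337897646], [0.0, 0.0, 1.0]] [[-0.005, -1.0, 0.013, -2.87], [-0.99, 0.003, -0.142, 551.423], [0.142, -0.014, -0.99, 849.613], [0.0, 0.0, 0.0, 1.0]]
rcd []
button_top [(0.59, [328.6, 194.8, 338.1, 207.5])]
lever_tip [(0.54, [367.5, 166.5, 379.2, 198.6]), (0.38, [351.0, 237.0, 382.1, 27
[... 1343 characters left out ...]
6, 233.3])]
clip [(0.58, [339.6, 168.8, 352.6, 196.6])]
stand [(0.68, [332.1, 191.5, 358.5, 216.9]), (0.34, [280.3, 201.1, 291.9, 233.8])]
tray [(0.68, [372.3, 304.7, 447.8, 337.0]), (0.63, [260.4, 350.3, 438.1, 467.6])]
coin_tube_a [(0.84, [328.1, 265.9, 343.4, 284.3]), (0.8, [357.3, 277.8, 370.6, 294.9]), (0.55, [321.7, 288.9, 338.1, 313.8])]
ring_box [(0.65, [323.7, 239.3, 344.6, 259.8]), (0.28, [387.8, 236.8, 418.9, 258.0])]
balm_tin [(0.94, [356.3, 257.2, 377.9, 274.9])]
dome [(0.55, [195.4, 317.0, 232.6, 359.6])]
cologne [(0.98, [233.2, 190.2, 253.7, 236.5]), (0.69, [332.4, 192.5, 356.7, 216.6])]
lighter [(0.78, [389.9, 237.8, 418.8, 257.1])]
comb [(0.59, [370.2, 311.5, 450.9, 336.7])]
```

View pics/top0.png

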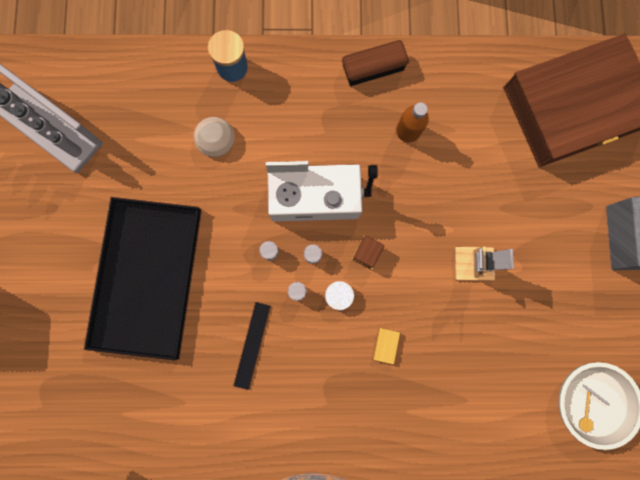

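View pics/side0.png

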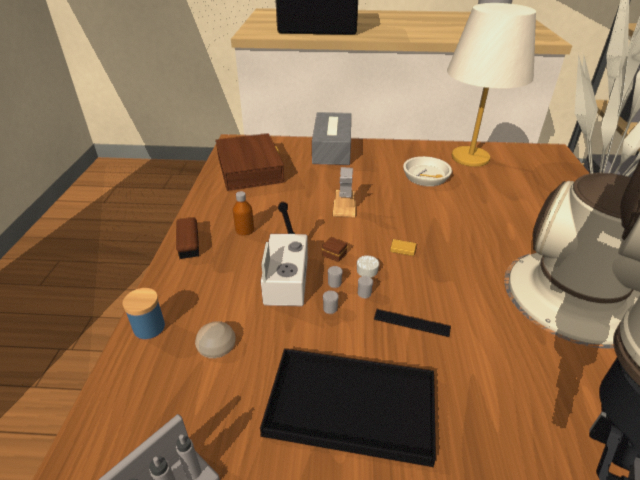

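Both views show all five pocket things. In the top view the tubes are at (269,250), (313,254) and (297,292), the tin at (340,296) and the box at (369,252). The block is at (315,192) with its lever up at (372,172), the clip and stand are at (478,262), and the tray is at (145,280).

```bash
cat > h.py <<'E'
from cell import *
import cv2,numpy as np
from scipy.spatial.transform import Rotation as Ro
def cloud(r):
    K,T,z=r["intrinsics"],r["world_to_cam"],r["z_map"]
    v,u=np.mgrid[:480,:640]
    p=np.stack([(u-K[0,2])/K[0,0]*z,(v-K[1,2])/K[1,1]*z,z],-1)
    w=(p-T[:3,3])@T[:3,:3]
    w[z==0]=np.nan
    return w
def rect(P):
    (c,s,a)=cv2.minAreaRect(np.float32(P)); return np.round(c,1),np.round(s,1),round(a,1)
def blobs(w,lo,hi,x,y,mn=30):
    m=(w[...,2]>lo)&(w[...,2]<hi)&(w[...,0]>x[0])&(w[...,0]<x[1])&(w[...,1]>y[0])&(w[...,1]<y[1])
    n,l=cv2.connectedComponents(m.astype(np.uint8))
    return [w[l==i] for i in range(1,n) if (l==i).sum()>=mn]
def R():
    q=get_obs()["tcp_rot"];return Ro.from_quat([q[1],q[2],q[3],q[0]])
def go(p,yaw=None):
    """shift (mm) in tool axes to p, tool pointing down with tool x at yaw; the turn needed in deg"""
    o=get_obs();r=R();d=r.inv().apply(np.array(p)-o["tcp_pos"])
    print("pos",o["tcp_pos"].round(1),"toolx",r.as_matrix()[:,0].round(3),"clock",o["clock"],"shift rows(41.7)",(d/120).round(3))
    if yaw is not None:
        c,s=np.cos(np.radians(yaw)),np.sin(np.radians(yaw))
        t=Ro.from_matrix(np.array([[c,s,0],[s,-c,0],[0,0,-1]]))
        print("turn share",(np.degrees((r.inv()*t).as_rotvec())/30).round(3))
E
python3 - <<'E'
from h import *
r=read_camera("top");w=cloud(r);np.save("w0.npy",w)
print("surface",np.nanmedian(w[230:400,400:440,2]))
for b in blobs(w,12,60,(250,700),(-320,330)):
    z=np.percentile(b[:,2],95);t=b[b[:,2]>z-5];print("obj",b.mean(0).round(1),"n",len(b),"ztop",z.round(1),rect(t[:,:2]))
print("--high")
for b in blobs(w,62,150,(250,800),(-450,330),8):
    z=np.percentile(b[:,2],95);print(b.mean(0).round(1),len(b),b.min(0).round(1),b.max(0).round(1),rect(b[:,:2]))
for nm,lo,hi in[("rcdtop",64,75),("plate",100,122)]:
    for b in blobs(w,lo,hi,(480,650),(-110,130),15):print(nm,b.mean(0).round(1),rect(b[:,:2]))
for b in blobs(w,14,30,(250,700),(150,500)):print("tray",b.mean(0).round(1),rect(b[:,:2]))
go((0,0,0),0)
E
```

```text
surface -0.511726820643922
obj [476.5 242.7  21.7] n 1100 ztop 25.8 (array([477. , 280.8]), array([128.8, 269.9]), 83.4)
obj [581.9  -5.   36.9] n 417 ztop 57.0 (array([581.5,  -5.4]), array([  1.9, 153.2]), 1.4)
obj [520.1 -98.   32.3] n 631 ztop 35.7 (array([521.2, -99. ]), array([40. , 45.5]), 62.5)
obj [523.1  76.   36.4] n 266 ztop 39.9 (array([524. ,  76.4]), array([29.9, 29.5]), 45.0)
obj [ 5.169e+02 -5.000e-01  3.690e+01] n 261 ztop 39.8 (array([ 5.169e+02, -3.000e-01]), array([29.6, 29.9]), 89.7)
obj [ 496.  -288.4   40.5] n 181 ztop 59.6 (array([ 500.2, -287.2]), array([48.1, 18.5]), 4.5)
obj [444.8 -47.1  23.5] n 627 ztop 26.0 (array([445. , -47.3]), array([47.4, 48.7]), 89.5)
obj [452.4  27.2  37.3] n 260 ztop 39.7 (array([452.7,  27.6]), array([29.3, 29.2]), 89.8)
obj [ 358.5 -129.1   13.4] n 434 ztop 15.3 (array([ 357. , -128.8]), array([36.6, 55.8]), 77.6)
--high
[ 746.  -177.9   84.5] 605 [ 727.6 -203.7   62.1] [ 772.1 -157.9  112.3] (array([ 748.1, -179.4]), array([46.4, 38.4]), 61.8)
[ 750.2 -426.1   62.6] 10 [ 747.8 -431.8   62. ] [ 753.4 -421.2   64.3] (array([ 75
[... 593 characters left out ...]
array([ 500.4, -275.4]), array([19.4, 31.8]), 88.1)
[ 499.5 -305.4   92.9] 525 [ 483.8 -320.1   63.2] [ 515.5 -287.4  118.1] (array([ 499.9, -303.9]), array([32.6, 31.7]), 88.9)
rcdtop [615.6  -2.5  69.4] (array([616.5,  -5.8]), array([ 69.8, 162.9]), 1.3)
rcdtop [621.3 -94.7  69.2] (array([622.4, -94.3]), array([11.9,  6.8]), 48.6)
plate [627.8 -94.9 108.7] (array([629.6, -95.7]), array([7.9, 9.9]), 89.0)
tray [689.4 435.2  17.8] (array([685.5, 437.7]), array([29. , 55.8]), 0.1)
tray [475.4 302.   22. ] (array([479. , 297.5]), array([161.6, 270.6]), 83.2)
pos [256.7 514.5 231.3] toolx [-0.895  0.446 -0.   ] clock 1.55 shift rows(41.7) [ 0.    -4.791  1.928]
turn share [-0.     0.     5.116]
```

arm_command(rows=[[[0,0,0,0,0,-0.221],[0,0,0,0,0,-0.221],[0,0,0,0,0,-0.221],[0,0,0,0,0,-0.22],[0,0,0,0,0,0]]], fingers=-0.3)

```text
clock: 1.97
tcp_pos: [256.7, 514.5, 231.3]
tcp_rot: [-0.0, -0.003, 1.0, -0.0]
wrist_force: [-0.1, -0.3, -0.2]
gripper_width: 55.3
finger_force: 0.0
```

```bash
python3 -c "
from h import *
go((453,27.5,100),180);print(get_obs()['gripper_width'])"
```

```text
pos [256.7 514.5 231.3] toolx [-1.    -0.006  0.   ] clock 1.9667 shift rows(41.7) [-1.613 -4.067  1.094]
turn share [-0.    -0.     0.011]
55.3405668127518
```

arm_command(rows=[[[-0.1075,-0.271,0.073,0,0,0.011],[-0.1075,-0.271,0.073,0,0,0],[-0.1075,-0.271,0.073,0,0,0],[-0.1075,-0.271,0.073,0,0,0],[-0.1075,-0.271,0.073,0,0,0]]])

```text
clock: 2.38
tcp_pos: [320.5, 350.1, 187.1]
tcp_rot: [0.0, 0.005, 1.0, 0.0]
wrist_force: [1.5, 0.5, -0.0]
gripper_width: 55.4
finger_force: 0.0
```

arm_command(rows=[[[-0.1075,-0.271,0.073,0,0,0],[-0.1075,-0.271,0.073,0,0,0],[-0.1075,-0.271,0.073,0,0,0],[-0.1075,-0.271,0.073,0,0,0],[-0.1075,-0.271,0.073,0,0,0]]])

```text
clock: 2.8
tcp_pos: [384.1, 187.0, 143.5]
tcp_rot: [0.0, 0.005, 1.0, 0.0]
wrist_force: [1.0, 0.0, -0.5]
gripper_width: 55.3
finger_force: 0.0
```

arm_command(rows=[[[-0.1075,-0.271,0.073,0,0,0],[-0.1075,-0.271,0.073,0,0,0],[-0.1075,-0.271,0.073,0,0,0],[-0.1075,-0.271,0.073,0,0,0],[-0.1075,-0.271,0.073,0,0,0]]])

```text
clock: 3.22
tcp_pos: [447.7, 23.8, 99.7]
tcp_rot: [0.0, 0.006, 1.0, -0.0]
wrist_force: [1.2, 0.5, 0.2]
gripper_width: 55.8
finger_force: 0.0
```

```bash
cat >> h.py <<'E'
def things():
    w=cloud(read_camera("top"))
    for b in blobs(w,14,45,(330,570),(-170,130),60):
        z=np.percentile(b[:,2],95);t=b[b[:,2]>z-5];print("obj",len(b),"ztop",z.round(1),*rect(t[:,:2]))
E
python3 -c "
from h import *
go((453,27.5,8),180);things()"
```

```text
pos [447.7  23.8  99.7] toolx [-1.     0.011 -0.001] clock 3.2167 shift rows(41.7) [-0.044  0.032  0.764]
turn share [-0.     0.001 -0.021]
obj 178 ztop 35.4 [ 524.2 -114.8] [41. 21.] 4.0
```

arm_command(rows=[[[-0.044,0.032,0.2,0,0,-0.02],[0,0,0.25,0,0,0],[0,0,0.25,0,0,0],[0,0,0.064,0,0,0],[0,0,0,0,0,0]]])

```text
clock: 3.68
tcp_pos: [451.4, 29.5, 6.7]
tcp_rot: [-0.002, -0.001, 1.0, 0.0]
wrist_force: [0.4, -0.2, -0.3]
gripper_width: 55.6
finger_force: 0.0
```

arm_command(rows=[[[0,0,0,0,0,0],[0,0,0,0,0,0],[0,0,0,0,0,0],[0,0,0,0,0,0]]], fingers=1)

```text
clock: 4.02
tcp_pos: [453.8, 29.3, 10.2]
tcp_rot: [0.001, -0.002, 1.0, -0.0]
wrist_force: [-2.7, -0.0, 7.2]
gripper_width: 28.6
finger_force: 58.7
```

arm_command(rows=[[[0,0,-0.15,0,0,0],[0,0,-0.3,0,0,0],[0,0,-0.3,0,0,0]]])

```text
clock: 4.27
tcp_pos: [452.2, 29.5, 100.3]
tcp_rot: [-0.0, -0.002, 1.0, -0.0]
wrist_force: [0.8, -0.1, -0.4]
gripper_width: 28.3
finger_force: 59.3
```

```bash
python3 -c "
from h import *
go((378.7,309.7,100),180)"
```

```text
pos [452.2  29.5 100.3] toolx [-1.    -0.004  0.   ] clock 4.2667 shift rows(41.7) [6.040e-01 2.337e+00 2.000e-03]
turn share [-0.    -0.001  0.007]
```

arm_command(rows=[[[0.0755,0.292,0,0,0,0],[0.0755,0.292,0,0,0,0],[0.0755,0.292,0,0,0,0],[0.0755,0.292,0,0,0,0]]])

```text
clock: 4.6
tcp_pos: [415.7, 170.8, 100.2]
tcp_rot: [0.002, -0.001, 1.0, 0.0]
wrist_force: [1.2, 0.8, 0.1]
gripper_width: 28.1
finger_force: 59.4
```

arm_command(rows=[[[0.0755,0.292,0,0,0,0],[0.0755,0.292,0,0,0,0],[0.0755,0.292,0,0,0,0],[0.0755,0.292,0,0,0,0],[0,0,0,0,0,0]]])

```text
clock: 5.02
tcp_pos: [377.6, 314.3, 99.9]
tcp_rot: [0.001, -0.004, 1.0, 0.001]
wrist_force: [-0.1, 0.6, -0.2]
gripper_width: 28.1
finger_force: 59.6
```

arm_command(rows=[[[0,0,0.25,0,0,0],[0,0,0.25,0,0,0],[0,0,0.15,0,0,0],[0,0,0.04,0,0,0],[0,0,0,0,0,0]]])

```text
clock: 5.43
tcp_pos: [379.0, 309.5, 16.3]
tcp_rot: [-0.0, -0.002, 1.0, -0.0]
wrist_force: [0.2, -0.1, -0.6]
gripper_width: 28.3
finger_force: 59.6
```

arm_command(rows=[[[0,0,0,0,0,0],[0,0,0,0,0,0],[0,0,0,0,0,0]]], fingers=-0.2)

```text
clock: 5.68
tcp_pos: [379.5, 309.7, 16.5]
tcp_rot: [0.001, -0.002, 1.0, 0.0]
wrist_force: [0.6, -0.3, -0.5]
gripper_width: 51.3
finger_force: 0.0
```

arm_command(rows=[[[0,0,-0.15,0,0,0],[0,0,-0.3,0,0,0],[0,0,-0.3,0,0,0]]])

```text
clock: 5.93
tcp_pos: [378.4, 309.0, 106.4]
tcp_rot: [-0.001, -0.002, 1.0, -0.0]
wrist_force: [1.5, 0.6, 0.3]
gripper_width: 51.4
finger_force: 0.0
```

```bash
python3 -c "
from h import *
things();go((517,-0.3,100),180)
r=read_camera('top');w=cloud(r)
for b in blobs(w,34,60,(330,620),(200,400),20): print(b.mean(0).round(1),len(b))
cv2.imwrite('pics/t1.png',r['image'])"
```

```text
obj 625 ztop 35.9 [521. -99.] [39.8 45.8] 62.2
obj 261 ztop 39.5 [524.1  76.4] [30.1 29.6] 45.1
obj 260 ztop 39.8 [ 5.168e+02 -3.000e-01] [29.7 29.8] 89.7
obj 632 ztop 26.2 [445.  -47.3] [47.4 48.7] 88.8
pos [381.  310.6 114.1] toolx [-1.    -0.004 -0.007] clock 5.9833 shift rows(41.7) [-1.121 -2.596  0.115]
turn share [0.007 0.013 0.008]
[390.  309.   42.1] 43
```

arm_command(rows=[[[-0.151,-0.243,0.0375,0,0,0.008],[-0.151,-0.243,0.0375,0,0,0],[-0.151,-0.243,0.0375,0,0,0],[-0.151,-0.243,0.0375,0,0,0]]])

```text
clock: 6.37
tcp_pos: [452.3, 191.5, 87.8]
tcp_rot: [0.001, -0.0, 1.0, 0.0]
wrist_force: [0.0, 1.1, 0.3]
gripper_width: 51.1
finger_force: 0.0
```

arm_command(rows=[[[-0.151,-0.243,0.0375,0,0,0],[-0.151,-0.243,0.0375,0,0,0],[-0.151,-0.243,0.0375,0,0,0],[-0.151,-0.243,0.0375,0,0,0],[0,0,0,0,0,0]]])

```text
clock: 6.78
tcp_pos: [526.4, 71.8, 69.0]
tcp_rot: [0.0, 0.002, 1.0, -0.001]
wrist_force: [0.2, 0.0, 0.4]
gripper_width: 51.3
finger_force: 0.0
```

```bash
python3 -c "
from h import *
go((524.2,76.4,9),180)"
```

```text
pos [526.4  71.8  69. ] toolx [-1.     0.003 -0.001] clock 6.7833 shift rows(41.7) [0.018 0.039 0.5  ]
turn share [-0.002  0.001 -0.006]
```

arm_command(rows=[[[0,0,0.2,0,0,0],[0,0,0.2,0,0,0],[0,0,0.1,0,0,0],[0,0,0,0,0,0]]])

```text
clock: 7.12
tcp_pos: [522.7, 76.1, 7.3]
tcp_rot: [-0.002, 0.0, 1.0, -0.0]
wrist_force: [-0.8, 0.6, -0.1]
gripper_width: 51.2
finger_force: 0.0
```

arm_command(rows=[[[0,0,0,0,0,0],[0,0,0,0,0,0],[0,0,0,0,0,0],[0,0,0,0,0,0]]], fingers=1)

```text
clock: 7.45
tcp_pos: [525.0, 76.3, 10.9]
tcp_rot: [0.001, -0.0, 1.0, -0.0]
wrist_force: [-0.8, 0.8, 7.0]
gripper_width: 28.1
finger_force: 59.3
```

arm_command(rows=[[[0,0,-0.15,0,0,0],[0,0,-0.25,0,0,0],[0,0,-0.3,0,0,0]]])

```text
clock: 7.7
tcp_pos: [523.1, 76.2, 93.7]
tcp_rot: [-0.001, -0.0, 1.0, -0.0]
wrist_force: [0.3, 1.0, -1.6]
gripper_width: 28.0
finger_force: 59.3
```

arm_command(rows=[[[0.108,0.238,0,0,0,0],[0.108,0.238,0,0,0,0],[0.108,0.238,0,0,0,0],[0.108,0.238,0,0,0,0]]])

```text
clock: 8.03
tcp_pos: [471.7, 191.5, 94.4]
tcp_rot: [0.001, 0.0, 1.0, 0.0]
wrist_force: [0.8, 1.1, -0.6]
gripper_width: 28.4
finger_force: 59.4
```

arm_command(rows=[[[0.108,0.238,0,0,0,0],[0.108,0.238,0,0,0,0],[0.108,0.238,0,0,0,0],[0.108,0.238,0,0,0,0],[0,0,0,0,0,0]]])

```text
clock: 8.45
tcp_pos: [418.4, 308.5, 94.2]
tcp_rot: [0.0, -0.002, 1.0, 0.001]
wrist_force: [0.8, -0.2, -0.8]
gripper_width: 28.3
finger_force: 59.5
```

```bash
python3 -c "
from h import *
go((420.4,304.8,16.5),180);things()"
```

```text
pos [418.4 308.5  94.2] toolx [-1.    -0.003 -0.   ] clock 8.45 shift rows(41.7) [-0.017 -0.032  0.648]
turn share [0.003 0.001 0.006]
obj 623 ztop 35.6 [521.  -98.8] [39.8 45.5] 61.9
obj 885 ztop 38.5 [481.9 -38.3] [29.6 29.7] 0.1
```

arm_command(rows=[[[0,0,0.25,0,0,0],[0,0,0.22,0,0,0],[0,0,0.13,0,0,0],[0,0,0.046,0,0,0],[0,0,0,0,0,0]]])

```text
clock: 8.92
tcp_pos: [420.6, 303.9, 16.4]
tcp_rot: [-0.0, 0.0, 1.0, -0.0]
wrist_force: [-0.0, 0.4, -0.5]
gripper_width: 28.4
finger_force: 59.4
```

arm_command(rows=[[[0,0,0,0,0,0],[0,0,0,0,0,0],[0,0,0,0,0,0]]], fingers=-0.2)

```text
clock: 9.17
tcp_pos: [420.8, 304.5, 16.5]
tcp_rot: [0.0, 0.0, 1.0, 0.0]
wrist_force: [-0.2, 1.1, 0.6]
gripper_width: 51.0
finger_force: 0.0
```

arm_command(rows=[[[0,0,-0.15,0,0,0.006],[0,0,-0.3,0,0,0],[0,0,-0.3,0,0,0],[0,0,0,0,0,0]]])

```text
clock: 9.5
tcp_pos: [422.8, 305.8, 112.8]
tcp_rot: [0.004, 0.002, 1.0, 0.002]
wrist_force: [-0.1, 0.2, 1.6]
gripper_width: 51.3
finger_force: 0.0
```

```bash
python3 -c "
from h import *
r=read_camera('top');w=cloud(r);cv2.imwrite('pics/t2.png',r['image'])
for b in blobs(w,30,45,(330,570),(-170,130),60): print(len(b),rect(b[b[:,2]>35][:,:2]),rect(b[:,:2]))
for b in blobs(w,14,27.5,(330,570),(-85,130),60): print(len(b),rect(b[:,:2]))
go((485,-38,70),180)"
```

```text
575 (array([520.8, -99.3]), array([36.4, 41.2]), 63.4) (array([521.2, -99.1]), array([39.9, 46. ]), 61.4)
257 (array([481.6, -38.2]), array([29.6, 29.4]), 89.2) (array([481.4, -37.5]), array([30.3, 30.5]), 27.6)
619 (array([444.1, -47.4]), array([47.7, 46.9]), 89.8)
pos [422.1 305.4 109.8] toolx [-1.     0.003 -0.006] clock 9.55 shift rows(41.7) [-0.531 -2.861  0.326]
turn share [ 0.005  0.011 -0.006]
```

View pics/t2.png

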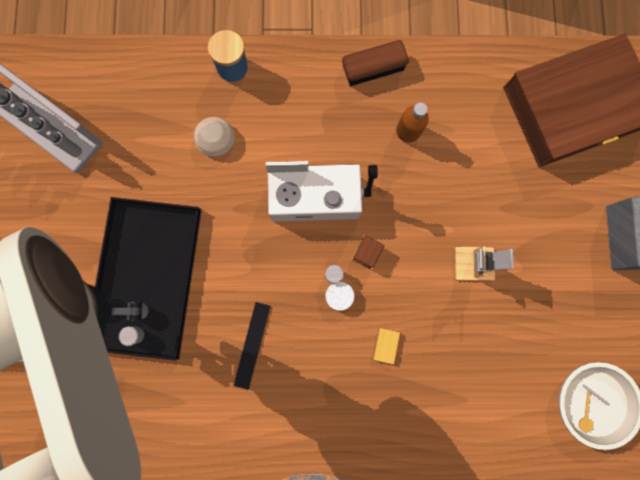

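arm_command(rows=[[[-0.054,-0.286,0.03,0,0,-0.003],[-0.054,-0.286,0.03,0,0,0],[-0.054,-0.286,0.03,0,0,0],[-0.054,-0.286,0.03,0,0,0],[-0.054,-0.286,0.03,0,0,0]]])

```text
clock: 9.97
tcp_pos: [452.1, 131.3, 87.3]
tcp_rot: [-0.0, 0.001, 1.0, -0.0]
wrist_force: [-0.2, -0.1, -0.2]
gripper_width: 51.4
finger_force: 0.0
```

arm_command(rows=[[[-0.054,-0.286,0.03,0,0,0],[-0.054,-0.286,0.03,0,0,0],[-0.054,-0.286,0.03,0,0,0],[-0.054,-0.286,0.03,0,0,0],[-0.054,-0.286,0.03,0,0,0]]])

```text
clock: 10.38
tcp_pos: [484.3, -40.5, 69.4]
tcp_rot: [-0.0, 0.001, 1.0, -0.0]
wrist_force: [0.2, -0.1, 0.6]
gripper_width: 51.0
finger_force: 0.0
```

arm_command(rows=[[[0,0,0,0,0,0],[0,0,0,0,0,0],[0,0,0,0,0,0]]])

```text
clock: 10.63
tcp_pos: [484.3, -38.6, 69.5]
tcp_rot: [-0.0, 0.001, 1.0, 0.0]
wrist_force: [-0.6, 1.3, 0.0]
gripper_width: 51.3
finger_force: 0.0
```

```bash
python3 -c "
from h import *
go((485,-38,9),180)"
```

```text
pos [484.3 -38.6  69.5] toolx [-1.     0.002  0.001] clock 10.6333 shift rows(41.7) [-0.007  0.005  0.504]
turn share [ 0.001 -0.002 -0.004]
```

arm_command(rows=[[[0,0,0.2,0,0,0],[0,0,0.2,0,0,0],[0,0,0.1,0,0,0],[0,0,0,0,0,0]]])

```text
clock: 10.97
tcp_pos: [483.0, -37.2, 7.5]
tcp_rot: [-0.002, -0.0, 1.0, 0.0]
wrist_force: [0.4, 0.4, 0.2]
gripper_width: 51.0
finger_force: 0.0
```

arm_command(rows=[[[0,0,0,0,0,0],[0,0,0,0,0,0],[0,0,0,0,0,0],[0,0,0,0,0,0]]], fingers=1)

```text
clock: 11.3
tcp_pos: [485.3, -38.5, 11.1]
tcp_rot: [0.001, 0.001, 1.0, -0.0]
wrist_force: [-1.3, 3.1, 6.4]
gripper_width: 28.3
finger_force: 59.3
```

arm_command(rows=[[[0,0,-0.15,0,0,0],[0,0,-0.25,0,0,0],[0,0,-0.3,0,0,0]]])

```text
clock: 11.55
tcp_pos: [483.6, -38.4, 94.1]
tcp_rot: [-0.001, 0.001, 1.0, 0.0]
wrist_force: [1.5, -0.3, -0.7]
gripper_width: 28.3
finger_force: 59.4
```

arm_command(rows=[[[0.016,0.282,0,0,0,0],[0.016,0.282,0,0,0,0],[0.016,0.282,0,0,0,0],[0.016,0.282,0,0,0,0],[0.016,0.282,0,0,0,0]]])

```text
clock: 11.97
tcp_pos: [475.0, 132.1, 94.7]
tcp_rot: [0.001, 0.001, 1.0, 0.0]
wrist_force: [0.1, 0.1, -0.9]
gripper_width: 28.2
finger_force: 59.5
```

arm_command(rows=[[[0.016,0.282,0,0,0,0],[0.016,0.282,0,0,0,0],[0.016,0.282,0,0,0,0],[0.016,0.282,0,0,0,0],[0.016,0.282,0,0,0,0]]])

```text
clock: 12.38
tcp_pos: [465.6, 301.6, 94.6]
tcp_rot: [0.0, 0.001, 1.0, 0.0]
wrist_force: [1.0, -1.3, -0.3]
gripper_width: 28.4
finger_force: 59.5
```

arm_command(rows=[[[0,0,0,0,0,0],[0,0,0.25,0,0,0],[0,0,0.22,0,0,0],[0,0,0.13,0,0,0],[0,0,0.046,0,0,0]]])

```text
clock: 12.8
tcp_pos: [465.1, 299.3, 15.8]
tcp_rot: [-0.001, 0.001, 1.0, -0.001]
wrist_force: [-32.6, -16.0, 77.3]
gripper_width: 28.5
finger_force: 67.5
```

arm_command(rows=[[[0,0,0,0,0,0],[0,0,0,0,0,0]]])

```text
clock: 12.97
tcp_pos: [466.2, 299.7, 17.1]
tcp_rot: [0.0, 0.001, 1.0, 0.0]
wrist_force: [-0.2, 0.0, -0.2]
gripper_width: 28.4
finger_force: 59.6
```

```bash
python3 -c "
from h import *
go((465,300,15.5),180);things()"
```

```text
pos [466.2 299.7  17.1] toolx [-1.     0.002 -0.001] clock 12.9667 shift rows(41.7) [0.01  0.002 0.014]
turn share [ 0.     0.001 -0.003]
obj 627 ztop 35.7 [521.3 -99. ] [39.4 45.9] 61.0
obj 630 ztop 26.0 [442.4 -47.3] [47.4 46.9] 89.7
```

arm_command(rows=[[[0,0,0,0,0,0],[0,0,0,0,0,0],[0,0,0,0,0,0]]], fingers=-0.2)

```text
clock: 13.27
tcp_pos: [466.1, 299.8, 16.7]
tcp_rot: [0.0, 0.001, 1.0, 0.0]
wrist_force: [0.5, 1.0, 0.1]
gripper_width: 51.6
finger_force: 0.0
```

arm_command(rows=[[[0,0,-0.15,0,0,0],[0,0,-0.3,0,0,0],[0,0,-0.3,0,0,0]]])

```text
clock: 13.52
tcp_pos: [465.2, 299.4, 106.7]
tcp_rot: [-0.001, 0.001, 1.0, -0.001]
wrist_force: [1.1, -0.1, 0.3]
gripper_width: 51.1
finger_force: 0.0
```

arm_command(rows=[[[0.02,-0.289,0.03,0,0,0],[0.02,-0.289,0.03,0,0,0],[0.02,-0.289,0.03,0,0,0],[0.02,-0.289,0.03,0,0,0],[0.02,-0.289,0.03,0,0,0]]], fingers=-0.7)

```text
clock: 13.93
tcp_pos: [453.2, 125.0, 88.5]
tcp_rot: [0.0, 0.001, 1.0, -0.0]
wrist_force: [2.3, 0.3, 1.1]
gripper_width: 72.4
finger_force: 0.0
```

arm_command(rows=[[[0.02,-0.289,0.03,0,0,0],[0.02,-0.289,0.03,0,0,0],[0.02,-0.289,0.03,0,0,0],[0.02,-0.289,0.03,0,0,0],[0.02,-0.289,0.03,0,0,0]]])

```text
clock: 14.35
tcp_pos: [441.0, -48.6, 70.5]
tcp_rot: [0.0, 0.001, 1.0, -0.0]
wrist_force: [0.4, -0.2, 0.1]
gripper_width: 72.5
finger_force: 0.0
```

arm_command(rows=[[[0,0,0,0,0,0],[0,0,0,0,0,0],[0,0,0,0,0,0]]])

```text
clock: 14.6
tcp_pos: [441.4, -46.9, 70.5]
tcp_rot: [0.0, 0.001, 1.0, 0.0]
wrist_force: [-1.1, -0.4, -0.6]
gripper_width: 72.5
finger_force: 0.0
```

```bash
python3 -c "
from h import *
go((442.4,-47.3,3),180)"
```

```text
pos [441.4 -46.9  70.5] toolx [-1.     0.002 -0.   ] clock 14.6 shift rows(41.7) [-0.008 -0.004  0.563]
turn share [ 0.     0.    -0.005]
```

arm_command(rows=[[[-0.008,-0.004,0.2,0,0,0],[0,0,0.2,0,0,0],[0,0,0.11,0,0,0],[0,0,0.05,0,0,0],[0,0,0,0,0,0]]])

```text
clock: 15.02
tcp_pos: [441.9, -46.3, 2.3]
tcp_rot: [-0.001, -0.0, 1.0, 0.0]
wrist_force: [-0.5, 0.1, -0.3]
gripper_width: 72.7
finger_force: 0.0
```

arm_command(rows=[[[0,0,0,0,0,0],[0,0,0,0,0,0],[0,0,0,0,0,0],[0,0,0,0,0,0]]], fingers=1)

```text
clock: 15.35
tcp_pos: [443.1, -47.3, 4.6]
tcp_rot: [0.001, 0.001, 1.0, -0.0]
wrist_force: [-2.5, 4.7, 10.7]
gripper_width: 46.1
finger_force: 60.1
```

arm_command(rows=[[[0,0,-0.15,0,0,0],[0,0,-0.3,0,0,0],[0,0,-0.3,0,0,0]]])

```text
clock: 15.6
tcp_pos: [441.7, -47.2, 94.6]
tcp_rot: [-0.001, 0.001, 1.0, 0.0]
wrist_force: [0.8, -0.5, -0.7]
gripper_width: 45.8
finger_force: 61.7
```

arm_command(rows=[[[-0.0587,0.2842,0,0,0,0],[-0.0587,0.2842,0,0,0,0],[-0.0587,0.2842,0,0,0,0],[-0.0587,0.2842,0,0,0,0],[-0.0587,0.2842,0,0,0,0]]])

```text
clock: 16.02
tcp_pos: [478.2, 124.8, 94.4]
tcp_rot: [0.001, 0.001, 1.0, 0.0]
wrist_force: [1.3, -0.8, -0.0]
gripper_width: 46.2
finger_force: 62.0
```

arm_command(rows=[[[-0.0587,0.2842,0,0,0,0],[-0.0587,0.2842,0,0,0,0],[-0.0587,0.2842,0,0,0,0],[-0.0587,0.2842,0,0,0,0],[-0.0587,0.2842,0,0,0,0]]])

```text
clock: 16.43
tcp_pos: [513.5, 295.6, 94.2]
tcp_rot: [0.001, 0.001, 1.0, 0.0]
wrist_force: [-0.1, -1.0, -1.3]
gripper_width: 45.8
finger_force: 62.0
```

```bash
python3 -c "
from h import *
go((512.8,294,10),180);things()"
```

```text
pos [513.5 295.6  94.2] toolx [-1.     0.001 -0.001] clock 16.4333 shift rows(41.7) [ 0.006 -0.013  0.701]
turn share [ 0.001  0.002 -0.002]
obj 628 ztop 35.7 [521.2 -98.9] [39.7 45.3] 60.6
```

arm_command(rows=[[[0,0,0.25,0,0,0],[0,0,0.22,0,0,0],[0,0,0.14,0,0,0],[0,0,0.06,0,0,0],[0,0,0.025,0,0,0]]])

```text
clock: 16.9
tcp_pos: [512.9, 293.4, 9.6]
tcp_rot: [-0.001, 0.001, 1.0, -0.0]
wrist_force: [-12.2, -3.7, 23.0]
gripper_width: 45.7
finger_force: 64.2
```

arm_command(rows=[[[0,0,0,0,0,0],[0,0,0,0,0,0],[0,0,0,0,0,0],[0,0,0,0,0,0]]], fingers=-0.6)

```text
clock: 17.23
tcp_pos: [513.8, 293.6, 10.8]
tcp_rot: [0.001, 0.001, 1.0, 0.0]
wrist_force: [0.2, 1.4, -0.3]
gripper_width: 68.4
finger_force: 0.0
```

arm_command(rows=[[[0,0,-0.15,0,0,0],[0,0,-0.3,0,0,0],[0,0,-0.3,0,0,0],[-0.0064,-0.298,0,0,0,0]]])

```text
clock: 17.57
tcp_pos: [516.5, 261.9, 107.2]
tcp_rot: [0.005, -0.001, 1.0, 0.002]
wrist_force: [1.9, 1.7, 2.4]
gripper_width: 68.3
finger_force: 0.0
```

arm_command(rows=[[[-0.0064,-0.298,0.03,0,0,0],[-0.0064,-0.298,0.03,0,0,0],[-0.0064,-0.298,0.03,0,0,0],[-0.0064,-0.298,0.03,0,0,0],[-0.0064,-0.298,0.03,0,0,0]]])

```text
clock: 17.98
tcp_pos: [517.5, 77.3, 82.3]
tcp_rot: [0.001, 0.001, 1.0, -0.0]
wrist_force: [1.0, -0.2, -0.2]
gripper_width: 68.2
finger_force: 0.0
```

arm_command(rows=[[[-0.0064,-0.298,0.03,0,0,0],[-0.0064,-0.298,0.03,0,0,0],[-0.0064,-0.298,0.03,0,0,0],[-0.0064,-0.298,0.03,0,0,0],[-0.0064,-0.298,0.03,0,0,0]]])

```text
clock: 18.4
tcp_pos: [521.1, -101.8, 64.4]
tcp_rot: [0.001, 0.001, 1.0, -0.0]
wrist_force: [0.2, 0.7, -0.3]
gripper_width: 68.4
finger_force: 0.0
```

arm_command(rows=[[[0,0,0,0,0,0.19],[0,0,0,0,0,0.19],[0,0,0,0,0,0.19],[0,0,0,0,0,0.19],[0,0,0,0,0,0.19]]])

```text
clock: 18.82
tcp_pos: [521.4, -100.2, 64.4]
tcp_rot: [0.0, 0.249, 0.968, -0.0]
wrist_force: [0.3, 0.1, -0.1]
gripper_width: 68.1
finger_force: 0.0
```

```bash
python3 -c "
from h import *
go((521.2,-98.9,6),151.5)"
```

```text
pos [ 521.4 -100.2   64.4] toolx [-0.876  0.483 -0.001] clock 18.8167 shift rows(41.7) [0.007 0.009 0.486]
turn share [ 0.     0.002 -0.013]
```

arm_command(rows=[[[0.007,0.009,0.2,0,0,0],[0,0,0.17,0,0,0],[0,0,0.08,0,0,0],[0,0,0.03,0,0,0],[0,0,0,0,0,0]]])

```text
clock: 19.23
tcp_pos: [520.9, -98.6, 6.1]
tcp_rot: [-0.0, 0.247, 0.969, -0.0]
wrist_force: [0.1, -0.1, -0.0]
gripper_width: 68.1
finger_force: 0.0
```

arm_command(rows=[[[0,0,0,0,0,0],[0,0,0,0,0,0],[0,0,0,0,0,0],[0,0,0,0,0,0]]], fingers=1)

```text
clock: 19.57
tcp_pos: [521.7, -98.8, 7.5]
tcp_rot: [0.001, 0.247, 0.969, -0.0]
wrist_force: [-0.0, 0.3, 7.3]
gripper_width: 39.2
finger_force: 60.9
```

arm_command(rows=[[[0,0,-0.15,0,0,0],[0,0,-0.3,0,0,0],[0,0,-0.3,0,0,0]]])

```text
clock: 19.82
tcp_pos: [520.3, -98.3, 97.2]
tcp_rot: [-0.001, 0.247, 0.969, 0.0]
wrist_force: [0.9, -0.5, -1.3]
gripper_width: 39.1
finger_force: 60.4
```

arm_command(rows=[[[0,0,0,0,0,-0.193],[0,0,0,0,0,-0.193],[0,0,0,0,0,-0.193],[0,0,0,0,0,-0.193],[0,0,0,0,0,-0.193]]])

```text
clock: 20.23
tcp_pos: [521.1, -98.6, 97.0]
tcp_rot: [0.001, -0.006, 1.0, -0.0]
wrist_force: [0.2, -0.7, 0.6]
gripper_width: 38.6
finger_force: 60.5
```

```bash
python3 -c "
from h import *
go((567.4,287.5,96),180)"
```

```text
pos [521.1 -98.6  97. ] toolx [-1.    -0.011 -0.001] clock 20.2333 shift rows(41.7) [-0.422  3.213  0.007]
turn share [-0.001  0.002  0.022]
```

arm_command(rows=[[[0,0,0,0,0,0.022],[-0.035,0.2925,0,0,0,0],[-0.035,0.2925,0,0,0,0],[-0.035,0.2925,0,0,0,0],[-0.035,0.2925,0,0,0,0]]])

```text
clock: 20.65
tcp_pos: [538.6, 43.1, 96.8]
tcp_rot: [0.0, 0.005, 1.0, -0.0]
wrist_force: [0.7, -0.5, -0.2]
gripper_width: 39.5
finger_force: 60.5
```

arm_command(rows=[[[-0.035,0.2925,0,0,0,0],[-0.035,0.2925,0,0,0,0],[-0.035,0.2925,0,0,0,0],[-0.035,0.2925,0,0,0,0],[-0.035,0.2925,0,0,0,0]]])

```text
clock: 21.07
tcp_pos: [560.4, 219.0, 96.8]
tcp_rot: [0.0, 0.005, 1.0, 0.0]
wrist_force: [0.3, -0.8, -0.6]
gripper_width: 39.1
finger_force: 60.5
```

arm_command(rows=[[[-0.035,0.2925,0,0,0,0],[-0.035,0.2925,0,0,0,0],[0,0,0,0,0,0],[0,0,0,0,0,0]]])

```text
clock: 21.4
tcp_pos: [568.9, 289.0, 96.2]
tcp_rot: [0.0, 0.003, 1.0, -0.0]
wrist_force: [0.5, -0.7, -1.2]
gripper_width: 39.2
finger_force: 60.6
```

arm_command(rows=[[[0,0,0.25,0,0,0],[0,0,0.22,0,0,0],[0,0,0.12,0,0,0],[0,0,0.06,0,0,0],[0,0,0.02,0,0,0]]])

```text
clock: 21.82
tcp_pos: [568.9, 286.3, 14.9]
tcp_rot: [-0.001, 0.004, 1.0, -0.0]
wrist_force: [-0.3, 0.5, -0.3]
gripper_width: 39.3
finger_force: 60.6
```

arm_command(rows=[[[0,0,0.015,0,0,0],[0,0,0,0,0,0]]])

```text
clock: 21.98
tcp_pos: [569.7, 287.1, 14.9]
tcp_rot: [0.001, 0.003, 1.0, 0.0]
wrist_force: [0.5, -0.7, -0.6]
gripper_width: 39.3
finger_force: 60.6
```

```bash
python3 -c "
from h import *
go((567.4,287.5,13),180)"
```

```text
pos [569.7 287.1  14.9] toolx [-1.     0.006 -0.001] clock 21.9833 shift rows(41.7) [0.019 0.003 0.016]
turn share [ 0.001  0.002 -0.012]
```

arm_command(rows=[[[0,0,0,0,0,0],[0,0,0,0,0,0],[0,0,0,0,0,0]]], fingers=-0.5)

```text
clock: 22.23
tcp_pos: [569.5, 287.4, 14.7]
tcp_rot: [0.001, 0.003, 1.0, 0.0]
wrist_force: [0.3, -0.7, -0.1]
gripper_width: 64.0
finger_force: 0.0
```

arm_command(rows=[[[0,0,-0.15,0,0,0],[0,0,-0.3,0,0,0],[0,0,-0.3,0,0,0],[0,0,-0.3,0,0,0]]])

```text
clock: 22.57
tcp_pos: [568.9, 287.2, 141.7]
tcp_rot: [-0.0, 0.003, 1.0, -0.0]
wrist_force: [1.1, 0.3, -0.5]
gripper_width: 63.9
finger_force: 0.0
```

arm_command(rows=[[[0.1,-0.25,0,0,0,-0.012],[0.1,-0.25,0,0,0,0],[0.1,-0.25,0,0,0,0],[0,0,0,0,0,0]]], fingers=1)

```text
clock: 22.9
tcp_pos: [531.6, 193.8, 140.7]
tcp_rot: [0.0, 0.0, 1.0, -0.001]
wrist_force: [-0.8, -0.6, 0.6]
gripper_width: 15.8
finger_force: 0.0
```

```bash
python3 -c "
from h import *
r=read_camera('top');w=cloud(r);cv2.imwrite('pics/t3.png',r['image'])
for b in blobs(w,74,84,(585,625),(-60,-10),15): print('button',b.mean(0).round(1),rect(b[:,:2]))
for b in blobs(w,100,150,(585,680),(-120,100),5): print('hi',b.mean(0).round(1),b.min(0).round(1),b.max(0).round(1))
for b in blobs(w,66,74,(570,680),(-86,100),50): print('top',b.mean(0).round(1),rect(b[:,:2]))
go((606,-36,110),180)"
```

```text
button [605.8 -34.4  78. ] (array([605.7, -34.9]), array([20.6, 19.3]), 85.8)
hi [656.1  41.  111.2] [653.    7.1 100.1] [661.   76.  118.8]
hi [634.3 -94.7 133.8] [ 625.  -102.3  100.1] [646.8 -88.5 146. ]
top [622.   -5.   69.5] (array([624. ,  -4.7]), array([ 85.3, 161. ]), 1.4)
pos [532.6 195.5 140.8] toolx [-1.     0.001 -0.001] clock 22.95 shift rows(41.7) [-0.614 -1.929  0.258]
turn share [-0.     0.002 -0.002]
```

View pics/t3.png

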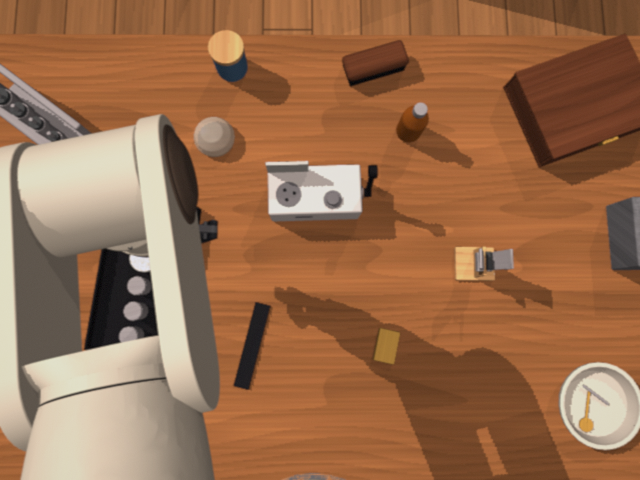

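arm_command(rows=[[[-0.0874,-0.2743,0.0369,0,0,0],[-0.0874,-0.2743,0.0369,0,0,0],[-0.0874,-0.2743,0.0369,0,0,0],[-0.0874,-0.2743,0.0369,0,0,0],[-0.0874,-0.2743,0.0369,0,0,0]]])

```text
clock: 23.37
tcp_pos: [586.5, 31.8, 118.0]
tcp_rot: [0.0, -0.001, 1.0, 0.0]
wrist_force: [0.6, 0.6, 0.4]
gripper_width: -0.1
finger_force: 0.0
```

arm_command(rows=[[[-0.0874,-0.2743,0.0369,0,0,0],[-0.0874,-0.2743,0.0369,0,0,0],[0,0,0,0,0,0],[0,0,0,0,0,0],[0,0,0,0,0,0]]])

```text
clock: 23.78
tcp_pos: [607.0, -32.5, 109.0]
tcp_rot: [-0.0, -0.0, 1.0, 0.0]
wrist_force: [0.5, -0.5, 1.1]
gripper_width: 0.4
finger_force: 0.0
```

```bash
python3 -c "
from h import *
go((606,-35,83),180);print(get_obs()['gripper_width'])"
```

```text
pos [607.  -32.5 109. ] toolx [-1.    -0.001  0.   ] clock 23.7833 shift rows(41.7) [ 0.008 -0.021  0.216]
turn share [ 0.    -0.     0.002]
0.38178266243627296
```

arm_command(rows=[[[0.008,-0.021,0.1,0,0,0],[0,0,0.08,0,0,0],[0,0,0.036,0,0,0],[0,0,0,0,0,0]]])

```text
clock: 24.12
tcp_pos: [604.9, -34.8, 81.3]
tcp_rot: [-0.001, -0.001, 1.0, 0.0]
wrist_force: [-0.4, -0.7, 0.1]
gripper_width: 0.0
finger_force: 0.0
```

arm_command(rows=[[[0,0,0.02,0,0,0],[0,0,0.02,0,0,0],[0,0,0.015,0,0,0],[0,0,0.015,0,0,0]]])

```text
clock: 24.45
tcp_pos: [606.0, -35.3, 74.9]
tcp_rot: [0.0, -0.001, 1.0, 0.0]
wrist_force: [-1.5, 2.7, 4.4]
gripper_width: 0.2
finger_force: 2.1
```

arm_command(rows=[[[0,0,0.01,0,0,0],[0,0,0.005,0,0,0],[0,0,0,0,0,0]]])

```text
clock: 24.7
tcp_pos: [606.0, -35.4, 73.1]
tcp_rot: [0.0, -0.001, 1.0, 0.0]
wrist_force: [0.4, 3.6, 5.0]
gripper_width: 0.1
finger_force: 2.6
```

arm_command(rows=[[[0,0,0.01,0,0,0],[0,0,0.01,0,0,0],[0,0,0,0,0,0]]])

```text
clock: 24.95
tcp_pos: [606.1, -35.4, 72.7]
tcp_rot: [0.001, -0.001, 1.0, -0.0]
wrist_force: [-11.0, 4.5, 28.5]
gripper_width: 0.2
finger_force: 14.0
```

```bash
cat >> h.py <<'E'
def lever():
    for c in("side","top"):
        r=read_camera(c);w=cloud(r)
        m=(w[...,0]>500)&(w[...,0]<665)&(w[...,1]<-90)&(w[...,1]>-112)&(w[...,2]>15)&(w[...,2]<160)
        p=w[m];print(c,len(p),p.min(0).round(1) if len(p) else"",p.max(0).round(1) if len(p) else"")
    return r
E
python3 -c "
from h import *
lever();o=get_obs();print(o['tcp_pos'],o['wrist_force'])"
```

```text
side 154 [ 535.8 -105.    32.5] [587.4 -90.3  56.4]
top 286 [ 532.  -105.4   31.4] [612.3 -91.   60.5]
[606.11844265 -35.42364196  72.69276774] [-11.25975384   5.04528366  29.58856434]
```

arm_command(rows=[[[0,0,-0.1,0,0,0],[0,0,-0.2,0,0,-0.047],[0.265,-0.264,0,0,0,0],[0.264,-0.264,0,0,0,0],[0,0,0,0,0,0]]])

```text
clock: 25.47
tcp_pos: [544.9, -99.5, 106.5]
tcp_rot: [-0.001, -0.012, 1.0, -0.001]
wrist_force: [-1.2, -0.2, 0.4]
gripper_width: -0.2
finger_force: 0.0
```

arm_command(rows=[[[0,0,0,0,0,0],[0,0,0,0,0,0],[0,0,0,0,0,0]]], fingers=0.1)

```text
clock: 25.72
tcp_pos: [548.8, -95.5, 106.4]
tcp_rot: [0.0, -0.013, 1.0, -0.0]
wrist_force: [-0.1, 0.3, 0.4]
gripper_width: 36.1
finger_force: 0.0
```

```bash
python3 -c "
from h import *
go((543,-98.4,22),181.4);r=lever()
cv2.imwrite('pics/t4.png',cv2.resize(read_camera('side')['image'][160:340,220:460],None,fx=3,fy=3))"
```

```text
pos [548.8 -95.5 106.4] toolx [-1.    -0.026 -0.   ] clock 25.7167 shift rows(41.7) [ 0.049 -0.023  0.703]
turn share [-0.     0.     0.003]
side 174 [ 535.7 -106.4   31.9] [630.8 -90.   66.1]
top 55 [ 532.2 -105.3   32.7] [547.3 -90.8  52.6]
```

View pics/t4.png

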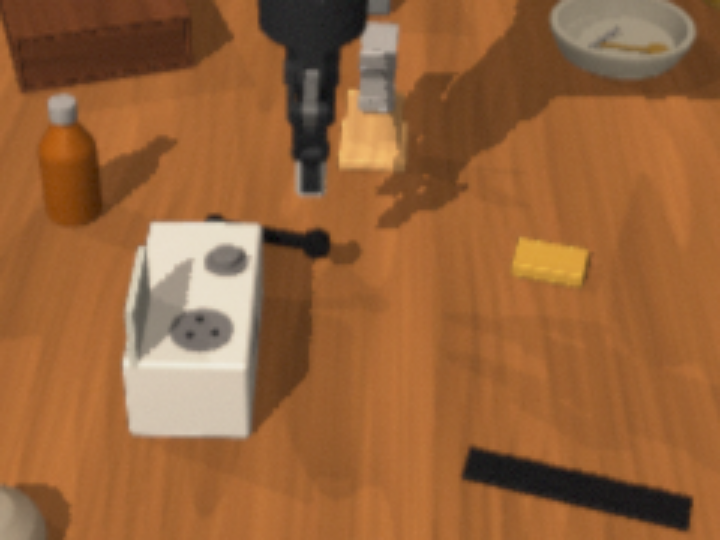

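The crop shows the lever dropped, with its paddle at (318,242), and the fingers right above it. Next I'll straddle it and grip.

arm_command(rows=[[[0.049,-0.023,0,0,0,0],[0,0,0.25,0,0,0],[0,0,0.25,0,0,0],[0,0,0.14,0,0,0],[0,0,0.06,0,0,0]]])

```text
clock: 26.28
tcp_pos: [541.0, -98.3, 19.8]
tcp_rot: [-0.002, -0.013, 1.0, 0.001]
wrist_force: [-0.9, -0.1, -0.4]
gripper_width: 38.4
finger_force: 0.0
```

arm_command(rows=[[[0,0,0,0,0,0],[0,0,0,0,0,0],[0,0,0,0,0,0],[0,0,0,0,0,0],[0,0,0,0,0,0]]], fingers=1)

```text
clock: 26.7
tcp_pos: [542.8, -99.4, 23.8]
tcp_rot: [0.0, -0.013, 1.0, -0.001]
wrist_force: [-2.9, -4.7, -2.5]
gripper_width: 12.8
finger_force: 59.6
```

Run:
```python
from h import *
print(get_obs())
# arc: angle th above -x horizontal, start -0.18, end pi/2+0.2
th=np.linspace(-0.18,np.pi/2+0.2,16)
p=np.c_[80*np.cos(th),80*np.sin(th)] # along -x(toolx), up
print((np.diff(p,axis=0)*[1,-1]/120).round(3).tolist())
```

```text
{'clock': 26.7, 'joints': array([-3.20230886e-01,  2.61995882e-01,  1.74662881e+00, -1.09173694e-03,
        1.13180222e+00, -1.91637990e+00]), 'dq': array([-0.00016858, -0.0021004 ,  0.00245723,  0.0010006 ,  0.00022993,
       -0.00119731]), 'effort': array([ 2.85374813e+00, -7.49019313e+01, -5.07403708e+01,  1.43054266e+00,
       -6.18535671e-01, -2.95389758e-02]), 'tcp_pos': array([542.75008428, -99.4230691 ,  23.80825529]), 'tcp_rot': array([ 3.89350627e-04, -1.29077046e-02,  9.99916400e-01, -6.57584681e-04]), 'wrist_force': array([-2.89092628, -4.67956825, -2.54239988]), 'moment': array([-0.62043315,  0.64865359, -0.00383287]), 'finger_force': 59.55361783504486, 'gripper_width': 12.753223136358633}
[[0.01, -0.086], [-0.001, -0.087], [-0.013, -0.086], [-0.024, -0.083], [-0.034, -0.08], [-0.044, -0.075], [-0.053, -0.068], [-0.062, -0.061], [-0.069, -0.052], [-0.075, -0.043], [-0.08, -0.033], [-0.084, -0.022], [-0.086, -0.011], [-0.087, 0.0], [-0.086, 0.012]]
```

arm_command(rows=[[[0.01,0,-0.086,0,0,0],[-0.001,0,-0.087,0,0,0],[-0.013,0,-0.086,0,0,0],[-0.024,0,-0.083,0,0,0],[-0.034,0,-0.08,0,0,0]]])

```text
clock: 27.12
tcp_pos: [550.3, -99.2, 75.0]
tcp_rot: [0.001, -0.013, 1.0, -0.001]
wrist_force: [3.6, -4.8, -9.1]
gripper_width: 13.0
finger_force: 58.4
```

arm_command(rows=[[[-0.044,0,-0.075,0,0,0],[-0.053,0,-0.068,0,0,0],[-0.062,0,-0.061,0,0,0],[-0.069,0,-0.052,0,0,0],[0,0,0,0,0,0]]])

```text
clock: 27.53
tcp_pos: [578.4, -98.5, 106.1]
tcp_rot: [0.001, -0.013, 1.0, -0.001]
wrist_force: [-9.0, -4.5, 6.9]
gripper_width: 12.7
finger_force: 61.5
```

Forces are low, so I'll finish the arc.

arm_command(rows=[[[-0.075,0,-0.043,0,0,0],[-0.08,0,-0.033,0,0,0],[-0.084,0,-0.022,0,0,0],[-0.086,0,-0.011,0,0,0]]])

```text
clock: 27.87
tcp_pos: [616.2, -97.5, 118.4]
tcp_rot: [0.0, -0.013, 1.0, -0.001]
wrist_force: [-4.9, -4.4, 0.5]
gripper_width: 12.9
finger_force: 58.4
```

arm_command(rows=[[[-0.087,0,0,0,0,0],[-0.086,0,0.012,0,0,0],[0,0,0,0,0,0],[0,0,0,0,0,0]]])

```text
clock: 28.2
tcp_pos: [637.6, -96.9, 117.2]
tcp_rot: [0.001, -0.013, 1.0, -0.001]
wrist_force: [-0.9, -4.5, 6.7]
gripper_width: 12.7
finger_force: 58.5
```

```bash
python3 -c "
from h import *
lever();go((637,-97,114),181.4)"
```

```text
side 168 [ 616.2 -108.7   58.5] [631.3 -90.1 157. ]
top 181 [ 613.7 -108.8   50.5] [628.8 -90.  148.7]
pos [637.4 -96.9 117.2] toolx [-1.    -0.026 -0.002] clock 28.3 shift rows(41.7) [ 0.003 -0.001  0.027]
turn share [-0.003  0.004  0.003]
```

arm_command(rows=[[[-0.015,0,0,0,0,0],[-0.01,0,0,0,0,0],[0,0,0,0,0,0]]])

```text
clock: 28.55
tcp_pos: [639.9, -96.8, 116.9]
tcp_rot: [0.0, -0.013, 1.0, -0.001]
wrist_force: [-3.9, -4.7, 5.8]
gripper_width: 12.6
finger_force: 58.7
```

arm_command(rows=[[[0,0,0,0,0,0],[0,0,0,0,0,0],[0,0,0,0,0,0]]], fingers=0.1)

```text
clock: 28.8
tcp_pos: [640.2, -96.2, 116.1]
tcp_rot: [0.001, -0.013, 1.0, -0.0]
wrist_force: [0.1, 0.2, 0.9]
gripper_width: 38.4
finger_force: 0.0
```

arm_command(rows=[[[0,0,-0.1,0,0,0],[0,0,-0.2,0,0,0],[0,0,-0.3,0,0,0],[0,0,-0.2,0,0,0]]])

```text
clock: 29.13
tcp_pos: [640.2, -96.2, 215.4]
tcp_rot: [0.001, -0.013, 1.0, -0.0]
wrist_force: [0.7, -0.3, 0.7]
gripper_width: 38.6
finger_force: 0.0
```

arm_command(rows=[[[0.3,0.02,0,0,0,0],[0.3,-0.1,0,0,0,0],[0.25,-0.2,0,0,0,0],[0.1,-0.3,0,0,0,0],[0,0,0,0,0,0]]])

```text
clock: 29.55
tcp_pos: [525.8, -172.9, 213.2]
tcp_rot: [0.001, -0.011, 1.0, -0.001]
wrist_force: [0.2, 0.0, 0.6]
gripper_width: 38.2
finger_force: 0.0
```

Run:
```python
from h import *
r=lever();w=cloud(r)
for c in("top","side"):
    q=read_camera(c);w=cloud(q)
    for m in masks_of("clip",c)[:2]:
        P=w[m["region"]];P=P[np.isfinite(P[:,0])&(P[:,2]>95)];print(c,m["p"],len(P),P.min(0).round(1) if len(P) else'',P.max(0).round(1) if len(P) else'')
    for b in blobs(w,98,125,(450,560),(-350,-240),8): print(c,b.mean(0).round(1),len(b),b.min(0).round(1),b.max(0).round(1),rect(b[:,:2]))
    for b in blobs(w,5,14,(440,560),(-350,-220),30): print(c,"base",b.mean(0).round(1),len(b),rect(b[:,:2]))
go((500,-293,230),180)
cv2.imwrite('pics/t5.png',cv2.resize(read_camera('side')['image'][150:330,230:470],None,fx=3,fy=3))
```

```text
side 195 [ 617.5 -105.2   59.3] [650.3 -90.1 145.9]
top 238 [ 614.1 -102.1   51.7] [646.9 -90.1 145.7]
top 0.82 285 [ 483.8 -319.9   95.2] [ 515.3 -265.8  116.4]
top [ 499.2 -314.1  107.2] 199 [ 483.8 -319.9   98.1] [ 515.3 -306.9  116.4] (array([ 499.6, -314. ]), array([12.7, 31.5]), 86.6)
top [ 497.1 -268.9  109.9] 60 [ 484.6 -276.1   98. ] [ 509.6 -265.8  115.9] (array([ 497.1, -270.1]), array([24.5, 10.2]), 4.2)
top base [ 494.1 -280.8    9.1] 670 (array([ 498.3, -292.1]), array([70.9, 54.1]), 87.6)
side 0.76 185 [ 486.3 -321.5   95. ] [ 518.  -265.4  118.8]
side [ 502.1 -315.   107.7] 97 [ 486.3 -321.5   98. ] [ 518.  -307.4  118.8] (array([ 502.1, -314.4]), array([31.7, 14. ]), 0.9)
side [ 502.9 -269.9  108. ] 72 [ 488.6 -273.9   98.1] [ 517.  -265.4  117.3] (array([ 502.8, -269.6]), array([ 8.4, 28.4]), 89.8)
side base [ 502.9 -278.    10.8] 226 (array([ 503.6, -293. ]), array([74.3, 59.7]), 89.9)
pos [ 528.3 -168.   211.7] toolx [-1.    -0.027 -0.   ] clock 29.85 shift rows(41.7) [ 0.264 -1.035 -0.153]
turn share [0.    0.    0.051]
```

View pics/t5.png

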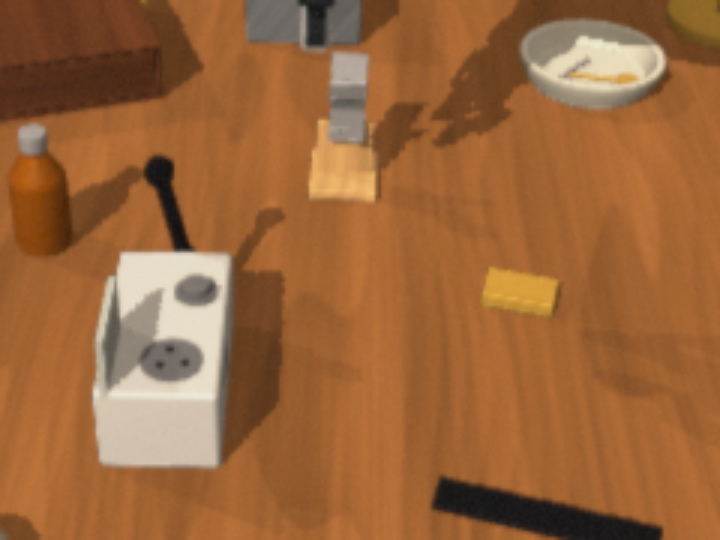

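The crop shows the lever back up with its paddle at (158,172), and the clip untouched on its stand at (348,95). Next is the clip.

arm_command(rows=[[[0,0,0,0,0,0.1],[0.04,-0.256,0.08,0,0,0],[0.04,-0.256,0.08,0,0,0],[0.04,-0.256,0.08,0,0,0],[0.04,-0.256,0.08,0,0,0]]], fingers=-0.75)

```text
clock: 30.32
tcp_pos: [505.6, -291.7, 172.7]
tcp_rot: [0.0, 0.012, 1.0, -0.0]
wrist_force: [1.2, -0.0, 0.0]
gripper_width: 74.3
finger_force: 0.0
```

arm_command(rows=[[[0,0,0,0,0,0],[0,0,0,0,0,0],[0,0,0,0,0,0],[0,0,0,0,0,0]]])

```text
clock: 30.65
tcp_pos: [506.0, -290.1, 173.5]
tcp_rot: [0.0, 0.013, 1.0, -0.0]
wrist_force: [0.2, -0.4, 0.1]
gripper_width: 74.7
finger_force: 0.0
```

Run:
```python
from h import *
go((500.5,-293,88),178.5);print(get_obs()['gripper_width'])
r=read_camera("wrist");cv2.imwrite("pics/w1.png",r["image"])
```

```text
pos [ 506.  -290.1  173.5] toolx [-1.     0.025 -0.   ] clock 30.65 shift rows(41.7) [ 0.046 -0.026  0.712]
turn share [-0.     0.001  0.002]
74.69409151362613
```

View pics/w1.png

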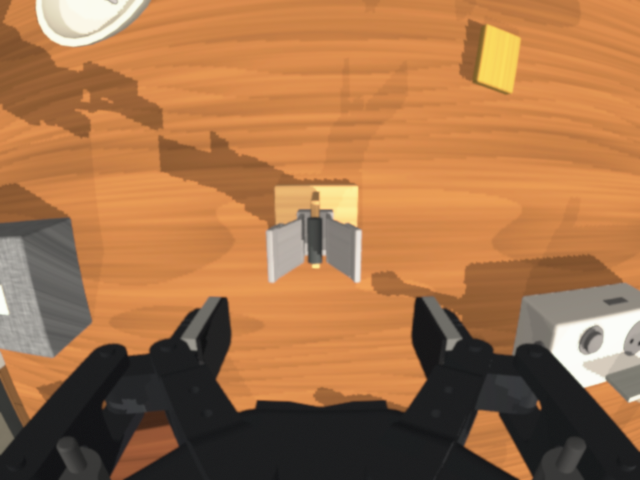

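The wrist view shows the tabs at columns 270–360, squarely between the fingers at 225 and 415. I'll descend.

arm_command(rows=[[[0.046,-0.026,0.15,0,0,0],[0,0,0.25,0,0,0],[0,0,0.2,0,0,0],[0,0,0.112,0,0,0],[0,0,0,0,0,0]]])

```text
clock: 31.12
tcp_pos: [499.1, -292.4, 85.0]
tcp_rot: [-0.002, 0.013, 1.0, 0.001]
wrist_force: [-0.6, 0.1, -0.6]
gripper_width: 74.7
finger_force: 0.0
```

arm_command(rows=[[[0,0,0,0,0,0],[0,0,0,0,0,0],[0,0,0,0,0,0],[0,0,0,0,0,0]]])

```text
clock: 31.45
tcp_pos: [500.3, -294.3, 88.9]
tcp_rot: [0.001, 0.013, 1.0, -0.001]
wrist_force: [-0.0, -0.4, -1.3]
gripper_width: 74.5
finger_force: 0.0
```

arm_command(rows=[[[0,0,0,0,0,0],[0,0,0,0,0,0],[0,0,0,0,0,0],[0,0,0,0,0,0],[0,0,0,0,0,0]]], fingers=0.2)

```text
clock: 31.87
tcp_pos: [499.8, -294.1, 87.6]
tcp_rot: [-0.0, 0.013, 1.0, -0.0]
wrist_force: [-0.9, -0.1, -1.7]
gripper_width: 34.7
finger_force: 8.4
```

Run:
```python
from h import *
go((500.5,-293,88),178.5);o=get_obs();print(o['gripper_width'],o['finger_force'],o['wrist_force'])
r=read_camera("wrist");cv2.imwrite("pics/w2.png",r["image"])
```

```text
pos [ 499.8 -294.1   87.6] toolx [-1.     0.027  0.   ] clock 31.8667 shift rows(41.7) [-0.006  0.009 -0.003]
turn share [-0.    -0.    -0.001]
34.707883410346646 8.437718600034714 [-0.9003011  -0.09119033 -1.69180308]
```

View pics/w2.png

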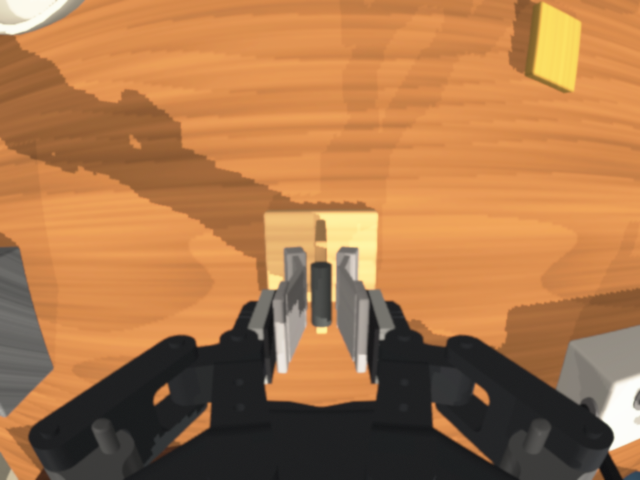

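Tabs are upright between the pads and the jaws are open. I'll squeeze a touch firmer and lift.

arm_command(rows=[[[0,0,0,0,0,0],[0,0,0,0,0,0],[0,0,0,0,0,0],[0,0,0,0,0,0]]], fingers=0.25)

```text
clock: 32.25
tcp_pos: [499.8, -294.1, 87.6]
tcp_rot: [-0.0, 0.013, 1.0, -0.0]
wrist_force: [0.0, 0.2, -1.2]
gripper_width: 32.4
finger_force: 9.8
```

arm_command(rows=[[[0,0,-0.05,0,0,0],[0,0,-0.1,0,0,0],[0,0,-0.15,0,0,0],[0,0,-0.15,0,0,0],[0,0,-0.15,0,0,0]]])

```text
clock: 32.67
tcp_pos: [499.9, -294.1, 161.7]
tcp_rot: [0.0, 0.013, 1.0, -0.0]
wrist_force: [0.4, -0.5, -0.6]
gripper_width: 32.1
finger_force: 9.8
```

arm_command(rows=[[[0,0,-0.15,0,0,0],[0,0,-0.15,0,0,0],[0,0,-0.15,0,0,0],[0,0,0,0,0,0],[0,0,0,0,0,0]]])

```text
clock: 33.08
tcp_pos: [500.1, -294.3, 215.3]
tcp_rot: [0.001, 0.013, 1.0, -0.001]
wrist_force: [0.1, 0.1, -1.6]
gripper_width: 32.3
finger_force: 9.7
```

Run:
```python
from h import *
go((500,-294,213),178.5);o=get_obs();print(o['gripper_width'],o['finger_force'])
r=read_camera("side");w=cloud(r);cv2.imwrite("pics/s3.png",cv2.resize(r["image"][60:240,250:490],None,fx=3,fy=3))
for b in blobs(w,150,250,(470,530),(-330,-250),8): print(b.min(0).round(1),b.max(0).round(1),len(b))
```

```text
pos [ 500.1 -294.3  215.3] toolx [-1.     0.027 -0.002] clock 33.0833 shift rows(41.7) [0.001 0.002 0.019]
turn share [-0.003  0.004 -0.001]
32.33888760624265 9.72878247499466
[ 487.1 -310.   172.1] [ 519.1 -259.7  249.8] 386
```

View pics/s3.png

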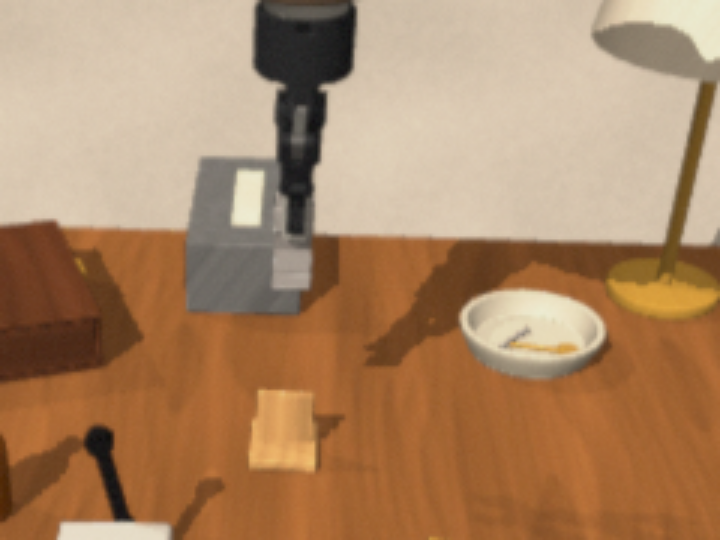

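The crop shows the clip hanging in the gripper at (292,260), clear of the empty stand. I'll turn it to the plate's heading.

arm_command(rows=[[[0,0,0,0,0,0.12],[0,0,0,0,0,0.2],[0,0,0,0,0,0.2],[0,0,0,0,0,0.2],[0,0,0,0,0,0.2]]])

```text
clock: 33.55
tcp_pos: [499.5, -293.8, 212.7]
tcp_rot: [-0.001, 0.254, 0.967, 0.0]
wrist_force: [1.1, -0.3, -0.4]
gripper_width: 32.0
finger_force: 9.7
```

arm_command(rows=[[[0,0,0,0,0,0.2],[0,0,0,0,0,0.2],[0,0,0,0,0,0.2],[0,0,0,0,0,0.2],[0,0,0,0,0,0.2]]])

```text
clock: 33.97
tcp_pos: [499.5, -293.8, 212.7]
tcp_rot: [-0.001, 0.496, 0.869, 0.0]
wrist_force: [-0.9, 0.2, -1.1]
gripper_width: 32.1
finger_force: 9.7
```

arm_command(rows=[[[0,0,0,0,0,0.2],[0,0,0,0,0,0.2],[0,0,0,0,0,0.2],[0,0,0,0,0,0.2],[0,0,0,0,0,0.18]]])

```text
clock: 34.38
tcp_pos: [499.5, -293.8, 212.7]
tcp_rot: [-0.001, 0.7, 0.714, -0.0]
wrist_force: [0.8, 0.8, 0.3]
gripper_width: 32.4
finger_force: 9.7
```

arm_command(rows=[[[0,0,0,0,0,0],[0,0,0,0,0,0]]])

```text
clock: 34.55
tcp_pos: [499.6, -293.9, 213.0]
tcp_rot: [-0.001, 0.697, 0.717, -0.0]
wrist_force: [0.2, 0.6, -0.2]
gripper_width: 32.1
finger_force: 9.7
```

Run:
```python
from h import *
go((656.9,41,213),91.4)
o=get_obs();print(o['gripper_width'],o['joints'].round(2))
w=cloud(read_camera("side"))
for c in("side","top"):
    w=cloud(read_camera(c))
    for b in blobs(w,85,125,(640,675),(-10,90),8): print(c,b.mean(0).round(1),b.min(0).round(1),b.max(0).round(1),len(b),rect(b[:,:2]),rect(b[b[:,2]>113][:,:2]))
```

```text
pos [ 499.6 -293.9  213. ] toolx [-0.029  1.     0.001] clock 34.55 shift rows(41.7) [2.752 1.391 0.   ]
turn share [-0.002 -0.001  0.008]
32.11365758656526 [-0.66  0.17  1.45 -0.    1.52 -0.69]
side [657.8  48.6 106.1] [655.3   5.9  85.1] [662.7  77.4 118.5] 174 (array([658.9,  41.7]), array([ 6.5, 71.4]), 1.1) (array([659.3,  41.5]), array([ 6.1, 69.4]), 1.4)
top [655.6  41.6 105.8] [652.1   7.1  85.3] [661.1  76.6 117.1] 349 (array([657. ,  41.8]), array([ 7.4, 69.7]), 2.2) (array([656.8,  41.2]), array([ 6.5, 68.5]), 2.7)
```

arm_command(rows=[[[0.15,0.077,0,0,0,0.008],[0.25,0.127,0,0,0,0],[0.25,0.127,0,0,0,0],[0.25,0.127,0,0,0,0],[0.25,0.127,0,0,0,0]]])

```text
clock: 35.12
tcp_pos: [567.3, -153.2, 213.6]
tcp_rot: [0.0, 0.699, 0.715, -0.0]
wrist_force: [0.8, -0.4, -0.3]
gripper_width: 31.9
finger_force: 9.6
```

arm_command(rows=[[[0.25,0.127,0,0,0,0],[0.25,0.127,0,0,0,0],[0.25,0.127,0,0,0,0],[0.25,0.127,0,0,0,0],[0.25,0.127,0,0,0,0]]])

```text
clock: 35.53
tcp_pos: [640.3, -1.3, 213.6]
tcp_rot: [-0.0, 0.699, 0.715, -0.0]
wrist_force: [-0.6, 0.0, -1.2]
gripper_width: 31.9
finger_force: 9.6
```

arm_command(rows=[[[0.25,0.127,0,0,0,0],[0.102,0.05,0,0,0,0],[0,0,0,0,0,0],[0,0,0,0,0,0]]])

```text
clock: 35.87
tcp_pos: [660.2, 40.1, 213.2]
tcp_rot: [-0.0, 0.699, 0.716, -0.0]
wrist_force: [-0.7, -1.0, -0.3]
gripper_width: 32.0
finger_force: 9.6
```

Run:
```python
from h import *
go((657.5,41,165),91.4)
r=read_camera("side");w=cloud(r);cv2.imwrite("pics/s4.png",cv2.resize(r["image"][120:300,180:420],None,fx=3,fy=3))
for b in blobs(w,150,215,(620,700),(-10,90),8): print(b.min(0).round(1),b.max(0).round(1),len(b))
```

```text
pos [660.2  40.1 213.2] toolx [-0.024  1.    -0.   ] clock 35.8667 shift rows(41.7) [ 0.008 -0.022  0.401]
turn share [-0.002  0.001 -0.001]
[640.2  22.7 169.1] [679.2  56.9 214.8] 327
```

View pics/s4.png

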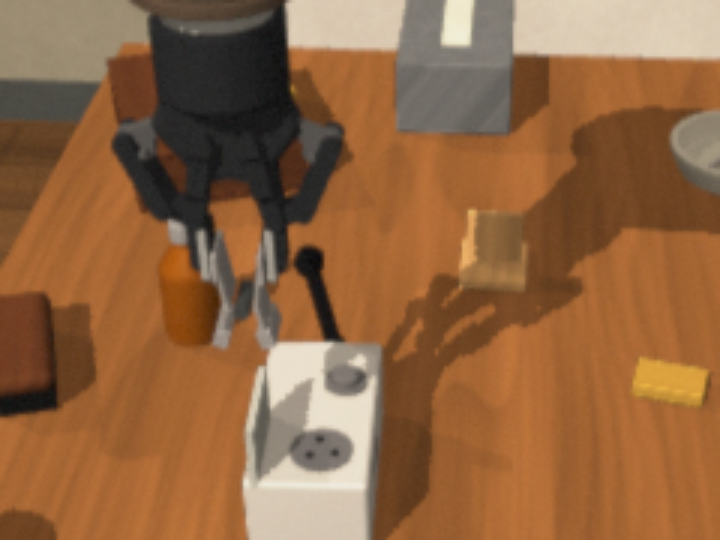

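The crop shows the open jaws at (215–280,340) directly over the plate, which is at (258,430). I'll lower, watching the force.

arm_command(rows=[[[0.008,-0.018,0.1,0,0,0],[0,0,0.15,0,0,0],[0,0,0.1,0,0,0],[0,0,0,0,0,0],[0,0,0,0,0,0]]])

```text
clock: 36.33
tcp_pos: [657.5, 40.0, 171.0]
tcp_rot: [-0.001, 0.7, 0.714, -0.001]
wrist_force: [0.0, 0.1, 0.1]
gripper_width: 32.2
finger_force: 9.6
```

arm_command(rows=[[[0,0,0.05,0,0,0],[0,0,0.05,0,0,0],[0,0,0.03,0,0,0],[0,0,0,0,0,0]]])

```text
clock: 36.67
tcp_pos: [657.8, 40.6, 155.1]
tcp_rot: [-0.0, 0.699, 0.715, -0.0]
wrist_force: [-0.9, 1.2, -0.3]
gripper_width: 32.4
finger_force: 9.6
```

Run:
```python
from h import *
go((658,41,142),91.4);o=get_obs();print(o['wrist_force'].round(1),o['finger_force'])
for c in("side","top"):
    w=cloud(read_camera(c))
    for b in blobs(w,85,140,(625,690),(-10,90),8): print(c,b.min(0).round(1),b.max(0).round(1),len(b))
```

```text
pos [657.8  40.6 155.1] toolx [-0.022  1.    -0.   ] clock 36.6667 shift rows(41.7) [0.003 0.002 0.109]
turn share [-0.002  0.    -0.005]
[-0.9  1.2 -0.3] 9.589853435754776
side [637.7  16.   87. ] [676.8  77.3 139.8] 337
top [656.2  24.8 118.6] [672.7  26.5 139.3] 12
top [636.9   7.1  85.1] [660.6  31.6 138.6] 144
top [642.9  54.8  85. ] [659.3  76.5 131.4] 92
```

arm_command(rows=[[[0,0,0.04,0,0,0],[0,0,0.04,0,0,0],[0,0,0.035,0,0,0],[0,0,0,0,0,0],[0,0,0,0,0,0]]])

```text
clock: 37.18
tcp_pos: [657.9, 40.7, 141.8]
tcp_rot: [-0.0, 0.699, 0.715, -0.0]
wrist_force: [0.2, -0.0, -0.3]
gripper_width: 32.1
finger_force: 9.6
```

arm_command(rows=[[[0,0,0,0,0,0],[0,0,0,0,0,0]]], fingers=-0.1)

```text
clock: 37.35
tcp_pos: [658.2, 40.6, 142.5]
tcp_rot: [0.0, 0.699, 0.715, 0.0]
wrist_force: [-0.1, -0.3, -1.8]
gripper_width: 47.0
finger_force: 6.7
```

arm_command(rows=[[[0,0,0,0,0,0],[0,0,0,0,0,0],[0,0,0,0,0,0],[0,0,0,0,0,0]]], fingers=-0.75)

```text
clock: 37.68
tcp_pos: [658.1, 40.6, 142.3]
tcp_rot: [0.0, 0.699, 0.715, 0.0]
wrist_force: [-0.2, -0.3, 0.1]
gripper_width: 74.8
finger_force: 0.0
```

Run:
```python
from h import *
go((658,41,240),91.4);o=get_obs();print(o['wrist_force'].round(1),o['finger_force'],o['gripper_width'])
r=read_camera("side");w=cloud(r)
for b in blobs(w,118,175,(625,690),(-10,90),8): print(b.min(0).round(1),b.max(0).round(1),len(b))
```

```text
pos [658.1  40.6 142.3] toolx [-0.022  1.    -0.   ] clock 37.6833 shift rows(41.7) [ 0.003 -0.001 -0.814]
turn share [ 0.     0.    -0.005]
[-0.2 -0.3  0.1] 0.0 74.799167323917
[654.1  22.8 118.7] [687.5  56.8 172.6] 262
[631.6  21.9 118.3] [651.9  55.9 171.5] 110
```

Released, and the clip stands on the plate with its tabs at x 631–687. I'll retreat straight up, then back.

arm_command(rows=[[[0,0,-0.05,0,0,0],[0,0,-0.15,0,0,0],[0,0,-0.25,0,0,0],[0,0,-0.3,0,0,0],[0,0,-0.25,0,0,0]]])

```text
clock: 38.15
tcp_pos: [657.9, 40.7, 265.0]
tcp_rot: [0.0, 0.699, 0.715, 0.0]
wrist_force: [0.5, -0.3, 0.3]
gripper_width: 74.7
finger_force: 0.0
```

arm_command(rows=[[[0,-0.3,0,0,0,0],[0,-0.3,0,0,0,0],[0,-0.3,0,0,0,0],[0,-0.3,0,0,0,0],[0,-0.3,0,0,0,0]]])

```text
clock: 38.57
tcp_pos: [476.3, 36.8, 262.5]
tcp_rot: [0.0, 0.699, 0.715, 0.0]
wrist_force: [-0.3, -0.1, 0.4]
gripper_width: 75.1
finger_force: 0.0
```

arm_command(rows=[[[-0.3,0,0,0,0,0],[-0.3,0,0,0,0,0],[-0.3,0,0,0,0,0],[-0.3,0,0,0,0,0],[0,0,0,0,0,0]]])

```text
clock: 38.98
tcp_pos: [480.9, -112.1, 262.5]
tcp_rot: [0.001, 0.701, 0.713, -0.001]
wrist_force: [0.8, 0.3, -0.1]
gripper_width: 74.5
finger_force: 0.0
```

Run:
```python
from h import *
lever()
r=read_camera("top");s=read_camera("side")
w=cloud(s)
for b in blobs(w,118,180,(625,690),(-10,90),8): print(b.min(0).round(1),b.max(0).round(1),len(b))
cv2.imwrite("pics/f.png",np.hstack([r["image"][80:420,60:420],s["image"][150:490,150:490]]))
```

```text
side 200 [ 617.4 -103.8   59.9] [650.1 -90.  146.5]
top 4 [642.2 -92.8 137.4] [646.8 -90.5 142. ]
[653.9  22.4 120.3] [686.6  57.6 172.2] 261
[632.1  21.9 118.1] [651.8  56.  170.9] 110Traceback (most recent call last):
  File "<stdin>", line 6, in <module>
    return _nx.concatenate(arrs, 1, dtype=dtype, casting=casting)
           ~~~~~~~~~~~~~~~^^^^^^^^^^^^^^^^^^^^^^^^^^^^^^^^^^^^^^^
ValueError: all the input array dimensions except for the concatenation axis must match exactly, but along dimension 0, the array at index 0 has size 340 and the array at index 1 has size 330
```

Run:
```python
from h import *
r=read_camera("top");s=read_camera("side")
cv2.imwrite("pics/f.png",np.hstack([r["image"][80:410,60:420],s["image"][150:480,150:490]]))
```

```text
(no output)
```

View pics/f.png

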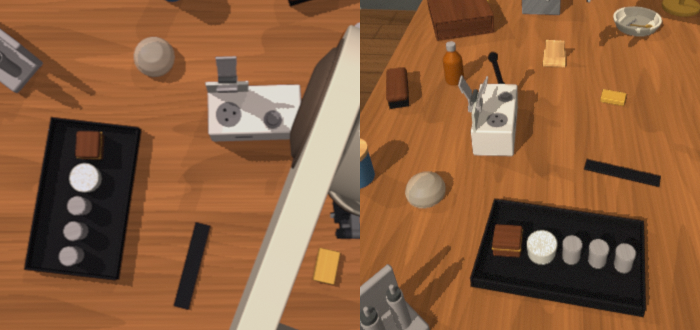

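The picture shows all five things upright in the tray (left half, x 70–100, y 145–255). The lever is up at (495,60), the clip is on the plate at (475,95), and the other things are undisturbed. I'll hand in the job.

```bash
python3 -c "
from cell import *
print(finish_job())"
```

```text
the job is handed in; nothing more can be done
None
```

The job is done and handed in: all five pocket things are in the tray, the test button was pressed so the lever dropped fully, the lever is back up, and the tag clip grips the plate's top edge. The hand-in gave no verdict; this is what the last pictures show.

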